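Change the air over to the gauge line

TASK

The little air board has three push-pull slide valves, each with a black knob facing the robot; the one with the brass quick coupler at its back is open (knob out). First push that knob fully home, then pull out the knob of the valve that has the round pressure gauge at its back, as far as it goes. Leave the knob of the third valve, closed off with a brass plug, where it is.

Things in the scene. Friction and masses are not known exactly. Their poses are not given: they have to be found in the camera images.
- outlet_knob (a point): Centre of the grip of the coupler valve's black knob: a level cylinder 26 mm thick, 28 mm long, its axis 52 mm above the worktop, with a flange 34 mm wide, 7 mm thick before it (front face 21 mm before this point). x points along the axis into the block (push +x, pull -x), y left, z up. The point moves with the knob: 30 mm before the block's front face when home, 60 mm when out.
- outlet_slide (a joint): Travel of the coupler valve's knob in m: 0 home (shut), 0.030 fully out; starts out. A brass quick coupler (24 mm thick, 50 mm long) sticks out of the back of its block. A detent holds the knob with about 6 N at both ends; the force falls to nil at half travel, and past that the knob goes on to the other end by itself when let go.
- gauge_knob (a point): Centre of the grip of the gauge valve's knob, alike in size, height and axes. A round gauge (55 mm dial, face up) is screwed into the back of its block. The three aluminium blocks, each 60 x 52 x 62 mm (x, y, z), tops 72 mm above the worktop, stand 120 mm apart side by side in any order, facing the same way, fixed on a fixed 200 x 360 x 10 mm plywood board.
- gauge_slide (a joint): Travel of the gauge valve's knob in m: 0 fully home, 0.030 fully out; starts home. Same detent as the coupler valve.
- spare_slide (a joint): Travel of the third, spare valve's knob in m: 0 fully home, where it starts and must stay. Its block has only a small brass pipe plug (20 mm thick, standing out 18 mm) at the back and is otherwise the same as the others.

How it is judged:
On the way, in this order (a step that is already met when the one before it is completed fails the run):
1. the coupler valve's knob is pushed home while the gauge valve's is still home (value of joint outlet_slide below 0.004 m and value of joint gauge_slide below 0.01 m), for 0.2 s.
2. the gauge valve's knob is pulled out (value of joint gauge_slide above 0.026 m and value of joint outlet_slide below 0.004 m), for 0.2 s.
At the end, for the whole second after the job is handed in: The coupler valve's knob is home (within 4 mm), the gauge valve's knob is fully out (within 4 mm of its 30 mm stop) and the spare valve's knob is home (within 4 mm) (all of step 2 and value of joint spare_slide below 0.004 m); the robot touches nothing.
It fails at once if the spare valve's knob is pulled out by more than 10 mm (value of joint spare_slide above 0.01 m).
It also fails if it takes over 35 s, if anything falls off the work surface, if the arm or the gripper's body presses on something with over 40 N, if the wrist force passes 120 N, or if a joint passes its speed limit or range.

ROBOT

A 7-joint arm with a two-finger parallel gripper is mounted at the origin on a cart in front of the work surface, level with it; the furniture and walls round the work are solid. World frame = base frame: x ahead of the robot, y to its left, z up, the work surface at z = 0. Lengths are in m, angles in rad, forces in N, time in s.
With the tool pointing down it reaches from about 0.4 to 0.85 m from the base axis. Payload 4.5 kg.
Tool frame: the origin (TCP) lies midway between the tips of the shut fingers; the grasp point (between the pads) lies 19 mm behind it; z points along the fingers, y is the line along which they close (so a half turn about z gives the same grasp; the last joint's range is limited). The gripper opens to 88 mm and grips with 3 to 60 N. Pads are 18 mm wide; open, the fingers measure 123 mm over their backs; the gripper's body (75 mm by 187 mm) begins 45 mm behind the grasp point.
Start: joints at [-1.093, 0.689, -0.195, 1.565, 0.157, 0.902, -0.215], TCP at [0.268, 0.564, 0.239] pointing down, gripper open.
Joint ranges: [-3.01, 3.01], [-0.46, 2.08], [-1.47, 1.51], [0.13, 2.56], [-1, 4.14], [0.04, 2.09], [-2.66, 2.66]. Speed limits (rad/s): [2.57, 2.57, 3.14, 3.14, 3.14, 3.14, 3.14].

INTERFACE

Orientations are given as a unit quaternion [x, y, z, w].
In Python, from plant import get_state, viewer, workorder gives the robot as it stands. The module is installed in compiled form; this text tells all that it offers.
- The arm moves only by the tool step_arm, never from a script. Its argument "motion" is a list of rows, each an object of numbers: "wx", "wy", "wz": the turn, a rotation vector about the tool's x, y, z each as a share of 180 degrees, from -1 to 1; "dx", "dy", "dz": the shift along the tool's x, y, z each as a share of 8 cm, from -1 to 1; "claw": the finger opening in mm, from 0 to 88.1. A call has 1 to 8 rows; each row is the pose to reach, as a shift and turn from the pose commanded when the call began, along the tool's axes at that moment, turning the shorter way round; what a row does not reach only later rows make up. A row lasts 1/10 s, in which the tool goes at most 50 mm and 8.59 degrees, less where a joint would pass 70% of its speed; a pose out of reach is approached as far as the arm can. A call with a number of a shift or a turn outside -1 to 1 is refused whole. A call with a gripper value outside its range is refused whole. The fingers move at their own pace and stop on an object; "force" is the grip in N (left out, the last holds). Time passes only in rows, so rows that repeat a pose let the fingers close. It gives the time, the measured TCP pose, the force, the opening and the grip force at its end, in the units of the state.
- get_state(): the state, without advancing time (a new reading comes with each control period).
- viewer.snapshot(name): name is "side" or "top" or "wrist"; returns (picture, depth): 420x560x3 uint8, red, green, blue; 420x560 float32, m along the optical axis (not along the pixel's ray), 0 where there is no reading.
- viewer.calibration(name): a dict with "vfov" (degrees; the focal length in pixels is half the picture's height over the tangent of half this angle, whatever the lens; pixels are square), "cx", "cy" (the principal point, pixels), "extrinsics" (4x4, takes a point from camera to world coordinates). Camera axes: x right, y down, z forward; pixel columns grow to the right and rows downward; lengths in m; the calibration is good to about 2 mm. A picture is of the moment at which its call begins: read the wrist's pose just before it. calibration takes no time and is no camera call; for the wrist camera it gives the pose at the moment of the call.
- workorder.finish_job(): hands the job in; it is judged then, once.
The state is a dict: "clock": time; "q": joint angles; "qd": joint speeds; "joint_torque": joint torques, N m; "tool_pos": TCP position; "eef_rot": TCP orientation; "contact_force": force on the tool from outside, world axes, zero at the start; "moment": the same for the moment, N m; "opening": opening from 0.0 (shut) to 1.0 (fully open); "finger_force": force on a finger pad.
Only numpy, scipy, OpenCV 4.12 (cv2) and the standard library are available. Lean on these libraries where they do the work, as an engineer would, in place of code of your own. Each camera call takes 0.05 s, during which the arm holds its last target. There are 200 camera calls.

## Working session

There is one attempt and no reset: what is moved stays moved. The work goes in short steps, Python scripts to look and compute and a tool call to move; the robot and the scene stay as the last step left them, time stands still between calls to the robot, and variables do not carry over. Pictures are saved under pics/ and viewed, at most 10 in all, crops included, and the job is handed in when it is done.

Besides the shell and the picture viewer there is one more tool, called after "Call:" as name(argument=value, ...) on one line, values as JSON. step_arm: Moves the arm, as the interface text tells. Shift numbers are shares of 8 cm and turn numbers shares of 180 degrees, none past 1 either way. Its arguments: {"type":"object","properties":{"motion":{"type":"array","items":{"type":"object","properties":{"wx":{"type":"number","minimum":-1,"maximum":1},"wy":{"type":"number","minimum":-1,"maximum":1},"wz":{"type":"number","minimum":-1,"maximum":1},"dx":{"type":"number","minimum":-1,"maximum":1},"dy":{"type":"number","minimum":-1,"maximum":1},"dz":{"type":"number","minimum":-1,"maximum":1},"claw":{"type":"number"}}}},"force":{"type":"number"}},"required":["motion"]}

```bash
mkdir -p pics
cat > h.py <<'E'
import numpy as np, cv2
from plant import get_state, viewer, workorder
def snap(n,f):
    c=viewer.calibration(n); p,d=viewer.snapshot(n)
    cv2.imwrite('pics/'+f+'.png',p[:,:,::-1]); np.savez('pics/'+f+'.npz',d=d,E=c['extrinsics'],c=[c['vfov'],c['cx'],c['cy']])
def world(f):
    z=np.load('pics/'+f+'.npz'); d=z['d']; v,cx,cy=z['c']; h,w=d.shape
    F=h/2/np.tan(np.radians(v)/2); V,U=np.mgrid[:h,:w]
    P=np.stack([(U-cx)/F*d,(V-cy)/F*d,d],-1)
    return P@z['E'][:3,:3].T+z['E'][:3,3], d
E
python3 - <<'E'
from h import *
snap('top','t1');snap('side','s1')
a=cv2.imread('pics/t1.png');b=cv2.imread('pics/s1.png')
cv2.imwrite('pics/m1.png',cv2.resize(np.vstack([a,b]),(400,600)) if 0 else a)
s=get_state();print(s['clock'],s['tool_pos'],s['eef_rot'],s['opening'])
E
```

```text
0.1 [0.26814168 0.56392591 0.23799968] [ 2.20022581e-01  9.75494425e-01 -8.22787455e-04 -1.17980077e-04] 1.0005123866901118
```

View pics/t1.png

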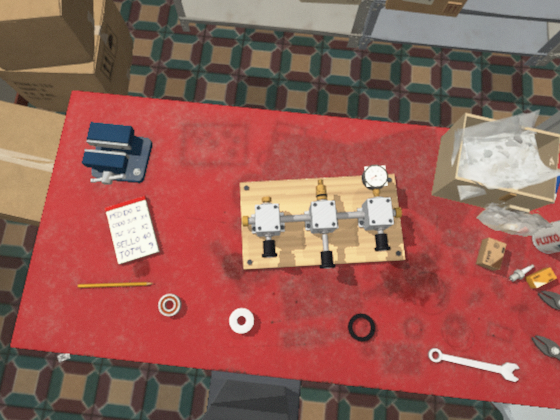

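View pics/s1.png

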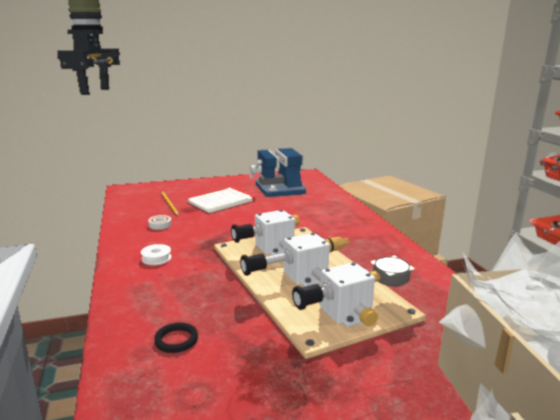

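The top view shows the coupler valve in the middle: block (322,216), knob (326,259). The gauge valve is on the right: block (379,213), knob (381,242), gauge (375,177). The spare is on the left at (267,220). Next I measure positions from depth.

Run:
```python
from h import *
W,d=world('t1')
im=cv2.imread('pics/t1.png').astype(int)
x0,y0=[],[]
C={}
for n,(u,v) in dict(spare=(267,220),out=(322,216),gauge=(379,213)).items():
    R=W[v-25:v+25,u-25:u+25].reshape(-1,3); R=R[(R[:,2]>.066)&(R[:,2]<.078)]
    r=cv2.minAreaRect((R[:,:2]*1000).astype(np.float32)); print(n,len(R),R.mean(0),r); C[n]=np.array(r[0])/1000
f=C['gauge']-C['spare']; print(np.linalg.norm(f),np.degrees(np.arctan2(f[1],f[0]))+90)
dark=im.max(2)<50
for n,(u,v) in dict(spare=(268,248),out=(326,259),gauge=(381,242)).items():
    m=dark[v-14:v+14,u-12:u+12]; P=W[v-14:v+14,u-12:u+12][m]; P=P[P[:,2]>.045]; print(n,len(P),P.mean(0),P.min(0),P.max(0))
```

```text
spare 685 [ 0.59058602 -0.00856117  0.07001231] ((591.9597778320312, -8.203084945678711), (62.44470977783203, 51.777122497558594), 9.528159141540527)
out 696 [ 0.61086571 -0.12637564  0.06984926] ((619.9989624023438, -125.21385192871094), (84.99415588378906, 52.1981201171875), 8.494924545288086)
gauge 667 [ 0.62975545 -0.24432309  0.06995661] ((631.1237182617188, -244.1825714111328), (61.729469299316406, 52.13780975341797), 8.78602123260498)
0.23920729976837987 9.423108434386691
spare 161 [ 0.52729715 -0.01883504  0.06669504] [ 0.41794163 -0.0404487   0.0536485 ] [ 0.54668198 -0.0061472   0.92285706]
out 151 [ 0.51696349 -0.13980434  0.06724195] [ 0.41794163 -0.15655648  0.05045342] [ 0.53580102 -0.0404487   0.92285706]
gauge 143 [ 0.5659651  -0.25265587  0.06073253] [ 0.54842259 -0.26835719  0.04981426] [ 0.58429631 -0.24004494  0.06902172]
```

Depth puts the gauge block centre at (0.631, -0.244) and the coupler block at (0.611, -0.126), with the axis heading 9.4°. Block sizes and 120 mm spacing check out. Now I start the traverse.

Call:
step_arm(motion=[{"dx": -1,"dy": -1},{"dx": -1,"dy": -1},{"dx": -1,"dy": -1}])

```text
$.motion[0]: bad value
```

Call:
step_arm(motion=[{"dx": -1,"dy": -1,"dz": 0,"wx": 0,"wy": 0,"wz": 0,"claw": 88},{"dx": -1,"dy": -1,"dz": 0,"wx": 0,"wy": 0,"wz": 0,"claw": 88},{"dx": -1,"dy": -1,"dz": 0,"wx": 0,"wy": 0,"wz": 0,"claw": 88}], force=20)

```text
clock: 0.4
tool_pos: [0.309, 0.4512, 0.238]
eef_rot: [0.223, 0.975, -0.003, 0.001]
contact_force: [0.6, 0.4, -0.8]
opening: 0.999
finger_force: 0.0
```

Call:
step_arm(motion=[{"dx": -1,"dy": -1,"dz": 0,"wx": 0,"wy": 0,"wz": 0,"claw": 88},{"dx": -1,"dy": -1,"dz": 0,"wx": 0,"wy": 0,"wz": 0,"claw": 88},{"dx": -1,"dy": -1,"dz": 0,"wx": 0,"wy": 0,"wz": 0,"claw": 88}])

```text
clock: 0.7
tool_pos: [0.346, 0.3451, 0.2383]
eef_rot: [0.223, 0.975, -0.003, 0.001]
contact_force: [0.6, -0.5, -0.4]
opening: 0.998
finger_force: 0.0
```

Call:
step_arm(motion=[{"dx": -1,"dy": -1,"dz": 0,"wx": 0,"wy": 0,"wz": 0,"claw": 88},{"dx": -1,"dy": -1,"dz": 0,"wx": 0,"wy": 0,"wz": 0,"claw": 88},{"dx": -1,"dy": -1,"dz": 0,"wx": 0,"wy": 0,"wz": 0,"claw": 88}])

```text
clock: 1.0
tool_pos: [0.3833, 0.2395, 0.2384]
eef_rot: [0.223, 0.975, -0.002, 0.0]
contact_force: [-0.2, 0.4, -0.1]
opening: 1.0
finger_force: 0.0
```

Call:
step_arm(motion=[{"dx": -1,"dy": -1,"dz": 0,"wx": 0,"wy": 0,"wz": 0,"claw": 88},{"dx": -1,"dy": -1,"dz": 0,"wx": 0,"wy": 0,"wz": 0,"claw": 88},{"dx": -1,"dy": -1,"dz": 0,"wx": 0,"wy": 0,"wz": 0,"claw": 88}])

```text
clock: 1.3
tool_pos: [0.4213, 0.1336, 0.2385]
eef_rot: [0.223, 0.975, -0.001, 0.0]
contact_force: [-0.0, -0.5, 0.1]
opening: 0.995
finger_force: 0.0
```

Call:
step_arm(motion=[{"dx": -1,"dy": -1,"dz": 0,"wx": 0,"wy": 0,"wz": 0,"claw": 88},{"dx": -1,"dy": -1,"dz": 0,"wx": 0,"wy": 0,"wz": 0,"claw": 88},{"dx": -1,"dy": -1,"dz": 0,"wx": 0,"wy": 0,"wz": 0,"claw": 88}])

```text
clock: 1.6
tool_pos: [0.4596, 0.0268, 0.2385]
eef_rot: [0.224, 0.975, -0.001, 0.001]
contact_force: [1.0, -0.2, 0.6]
opening: 0.998
finger_force: 0.0
```

Call:
step_arm(motion=[{"dx": -1,"dy": -1,"dz": 0,"wx": 0,"wy": 0,"wz": -0.19,"claw": 88},{"dx": -1,"dy": -1,"dz": 0,"wx": 0,"wy": 0,"wz": -0.19,"claw": 88},{"dx": -1,"dy": -1,"dz": 0,"wx": 0,"wy": 0,"wz": -0.19,"claw": 88},{"dx": -1,"dy": -1,"dz": 0,"wx": 0,"wy": 0,"wz": -0.19,"claw": 88},{"dx": -1,"dy": -1,"dz": 0,"wx": 0,"wy": 0,"wz": -0.19,"claw": 88},{"dx": -1,"dy": -1,"dz": 0,"wx": 0,"wy": 0,"wz": -0.19,"claw": 88}])

```text
clock: 2.2
tool_pos: [0.496, -0.0736, 0.2387]
eef_rot: [-0.076, 0.997, 0.001, 0.0]
contact_force: [0.4, 0.2, -0.1]
opening: 0.999
finger_force: 0.0
```

Run:
```python
from h import *
snap('wrist','w1'); s=get_state(); print(s['tool_pos'],s['eef_rot'])
```

```text
[ 0.49593537 -0.07365899  0.23871679] [-7.60107339e-02  9.97106898e-01  4.44247195e-04  6.60790585e-05]
```

View pics/w1.png

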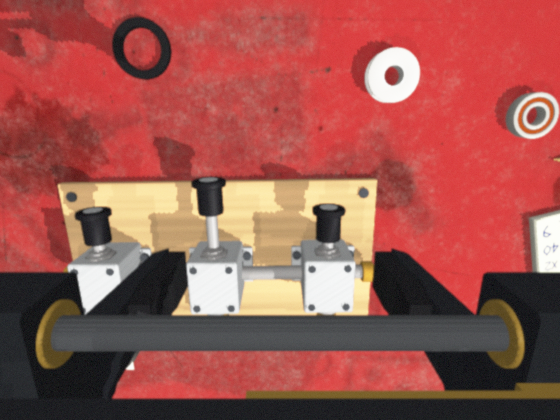

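The wrist view shows the coupler knob's grip around (209,198), the gauge knob's around (95,230) and the spare's around (328,225). I fit each knob from its top surface.

Run:
```python
from h import *
W,d=world('w1'); s=get_state(); from scipy.spatial.transform import Rotation as R
T=R.from_quat(s['eef_rot']).as_matrix(); p=np.array(s['tool_pos'])
im=cv2.imread('pics/w1.png')
a=np.radians(9.2); X=np.array([np.cos(a),np.sin(a)]);Y=np.array([-X[1],X[0]])
for n,(u,v) in dict(spare=(328,225),out=(209,197),gauge=(95,228)).items():
    sl=np.s_[v-26:v+26,u-24:u+24]; P=W[sl][(im[sl].max(2)<60)]; P=P[(P[:,2]>.05)&(P[:,2]<.075)]
    xx=P[:,:2]@X; yy=P[:,:2]@Y; lo,hi=np.percentile(xx,[1,99]); g=xx>lo+.012
    print(n,len(P),'x ext',lo,hi,'zmax',np.percentile(P[:,2],99),np.percentile(P[g,2],98))
    top=g&(P[:,2]>np.percentile(P[g,2],60)); yc=yy[top].mean(); 
    c=(lo+.021)*X+yc*Y; print(' centre',c, 'toolshift/80mm', (T.T@(np.array([*c,.033])-p))/.08)
for c in [(.631,-.244,60),(.6115,-.1262,90)]: print(np.array(c[:2])-X*c[2]/1000)
```

```text
spare 733 x ext 0.5027626936821162 0.5358812566517304 zmax 0.069583173845849 0.06598634399561851
 centre [ 0.53332492 -0.01689802] toolshift/80mm [-0.56900529  0.62821637  2.57212455]
out 667 x ext 0.47324899217493466 0.5059769355512542 zmax 0.06973132827170384 0.06608819740792517
 centre [ 0.52342162 -0.14035093] toolshift/80mm [-0.21272966 -0.87834834  2.57073398]
gauge 799 x ext 0.5037471560969569 0.536612303545032 zmax 0.06946966995968698 0.06617830534373875
 centre [ 0.57264177 -0.25349013] toolshift/80mm [-0.60649936 -2.36950674  2.56950638]
[ 0.57177182 -0.25359287]
[ 0.52265774 -0.14058931]
```

The centres agree with the top-view estimate to within 1 mm. I move above the coupler knob and lower onto it.

Call:
step_arm(motion=[{"dx": -0.21,"dy": -0.88,"dz": 0.8,"wx": 0,"wy": 0,"wz": -0.003,"claw": 88},{"dx": -0.21,"dy": -0.88,"dz": 0.8,"wx": 0,"wy": 0,"wz": -0.003,"claw": 88},{"dx": -0.21,"dy": -0.88,"dz": 0.8,"wx": 0,"wy": 0,"wz": -0.003,"claw": 88},{"dx": -0.21,"dy": -0.88,"dz": 0.8,"wx": 0,"wy": 0,"wz": -0.003,"claw": 88}])

```text
clock: 2.65
tool_pos: [0.5228, -0.1414, 0.174]
eef_rot: [-0.08, 0.997, 0.0, -0.001]
contact_force: [-0.5, -0.1, 0.5]
opening: 0.995
finger_force: 0.0
```

Call:
step_arm(motion=[{"dx": 0,"dy": 0,"dz": 0.5,"wx": 0,"wy": 0,"wz": 0,"claw": 75},{"dx": 0,"dy": 0,"dz": 0.8,"wx": 0,"wy": 0,"wz": 0,"claw": 75},{"dx": 0,"dy": 0,"dz": 0.8,"wx": 0,"wy": 0,"wz": 0,"claw": 75}])

```text
clock: 2.95
tool_pos: [0.5217, -0.1396, 0.1095]
eef_rot: [-0.082, 0.997, 0.001, -0.002]
contact_force: [0.6, 0.8, 0.1]
opening: 0.851
finger_force: 0.0
```

Call:
step_arm(motion=[{"dx": -0.02,"dy": -0.01,"dz": 0.4,"wx": 0,"wy": 0,"wz": 0,"claw": 75},{"dx": -0.02,"dy": -0.01,"dz": 0.8,"wx": 0,"wy": 0,"wz": 0,"claw": 75},{"dx": -0.02,"dy": -0.01,"dz": 0.95,"wx": 0,"wy": 0,"wz": 0,"claw": 75},{"dx": -0.02,"dy": -0.01,"dz": 0.95,"wx": 0,"wy": 0,"wz": 0,"claw": 75}])

```text
clock: 3.35
tool_pos: [0.5249, -0.1415, 0.0349]
eef_rot: [-0.082, 0.997, 0.0, -0.0]
contact_force: [-0.7, 0.8, 0.4]
opening: 0.852
finger_force: 0.0
```

Call:
step_arm(motion=[{"dx": 0,"dy": 0,"dz": 0,"wx": 0,"wy": 0,"wz": 0,"claw": 20},{"dx": 0,"dy": 0,"dz": 0,"wx": 0,"wy": 0,"wz": 0,"claw": 20},{"dx": 0,"dy": 0,"dz": 0,"wx": 0,"wy": 0,"wz": 0,"claw": 20},{"dx": 0,"dy": 0,"dz": 0,"wx": 0,"wy": 0,"wz": 0,"claw": 20},{"dx": 0,"dy": 0,"dz": 0,"wx": 0,"wy": 0,"wz": 0,"claw": 20}], force=20)

```text
clock: 3.85
tool_pos: [0.525, -0.1428, 0.0351]
eef_rot: [-0.081, 0.997, -0.0, 0.0]
contact_force: [0.3, -0.4, 0.3]
opening: 0.42
finger_force: 0.0
```

Call:
step_arm(motion=[{"dx": 0,"dy": 0,"dz": 0,"wx": 0,"wy": 0,"wz": 0,"claw": 20},{"dx": 0,"dy": 0,"dz": 0,"wx": 0,"wy": 0,"wz": 0,"claw": 20},{"dx": 0,"dy": 0,"dz": 0,"wx": 0,"wy": 0,"wz": 0,"claw": 20},{"dx": 0,"dy": 0,"dz": 0,"wx": 0,"wy": 0,"wz": 0,"claw": 20}])

```text
clock: 4.25
tool_pos: [0.5245, -0.1405, 0.0347]
eef_rot: [-0.082, 0.997, 0.001, -0.0]
contact_force: [-0.6, 4.7, 3.5]
opening: 0.277
finger_force: 19.9
```

Gripped at about 25 mm, so I push in 30 mm.

Call:
step_arm(motion=[{"dx": -0.1,"dy": 0,"dz": 0,"wx": 0,"wy": 0,"wz": 0,"claw": 20},{"dx": -0.2,"dy": 0,"dz": 0,"wx": 0,"wy": 0,"wz": 0,"claw": 20},{"dx": -0.3,"dy": 0,"dz": 0,"wx": 0,"wy": 0,"wz": 0,"claw": 20},{"dx": -0.37,"dy": 0,"dz": 0,"wx": 0,"wy": 0,"wz": 0,"claw": 20},{"dx": -0.37,"dy": 0,"dz": 0,"wx": 0,"wy": 0,"wz": 0,"claw": 20},{"dx": -0.37,"dy": 0,"dz": 0,"wx": 0,"wy": 0,"wz": 0,"claw": 20}])

```text
clock: 4.85
tool_pos: [0.5542, -0.1356, 0.0348]
eef_rot: [-0.082, 0.997, 0.001, 0.0]
contact_force: [-1.2, 4.7, 3.2]
opening: 0.286
finger_force: 20.0
```

Moved 30 mm, so I release, lift and look.

Call:
step_arm(motion=[{"dx": -0.37,"dy": 0,"dz": 0,"wx": 0,"wy": 0,"wz": 0,"claw": 75},{"dx": 0,"dy": 0,"dz": 0,"wx": 0,"wy": 0,"wz": 0,"claw": 75},{"dx": 0,"dy": 0,"dz": 0,"wx": 0,"wy": 0,"wz": 0,"claw": 75},{"dx": 0,"dy": 0,"dz": 0,"wx": 0,"wy": 0,"wz": 0,"claw": 75}])

```text
clock: 5.25
tool_pos: [0.554, -0.1387, 0.0347]
eef_rot: [-0.081, 0.997, -0.0, 0.0]
contact_force: [0.9, -0.2, 0.6]
opening: 0.625
finger_force: 0.0
```

My first row repeated the push by mistake, and the arm has since returned to its place. I lift and check the knob.

Call:
step_arm(motion=[{"dx": 0,"dy": 0,"dz": -0.5,"wx": 0,"wy": 0,"wz": 0,"claw": 75},{"dx": 0,"dy": 0,"dz": -1,"wx": 0,"wy": 0,"wz": 0,"claw": 75},{"dx": 0,"dy": 0,"dz": -1,"wx": 0,"wy": 0,"wz": 0,"claw": 75}])

```text
clock: 5.55
tool_pos: [0.5588, -0.1381, 0.1195]
eef_rot: [-0.081, 0.997, -0.001, 0.005]
contact_force: [1.3, -0.6, -0.2]
opening: 0.849
finger_force: 0.0
```

Call:
step_arm(motion=[{"dx": 0.3,"dy": -0.8,"dz": -1,"wx": 0,"wy": 0,"wz": 0,"claw": 75},{"dx": 0.3,"dy": -0.8,"dz": -1,"wx": 0,"wy": 0,"wz": 0,"claw": 75},{"dx": 0.3,"dy": -0.8,"dz": -1,"wx": 0,"wy": 0,"wz": 0,"claw": 75},{"dx": 0.3,"dy": -0.8,"dz": -1,"wx": 0,"wy": 0,"wz": 0,"claw": 75}])

```text
clock: 5.95
tool_pos: [0.5416, -0.2065, 0.1954]
eef_rot: [-0.08, 0.997, -0.001, 0.001]
contact_force: [-0.1, 0.3, -0.7]
opening: 0.853
finger_force: 0.0
```

Run:
```python
from h import *
snap('wrist','w2'); s=get_state(); print(s['tool_pos'],s['eef_rot'])
```

```text
[ 0.54105502 -0.20464025  0.194299  ] [-8.09219821e-02  9.96720325e-01  3.03227010e-04  3.67333749e-04]
```

View pics/w2.png

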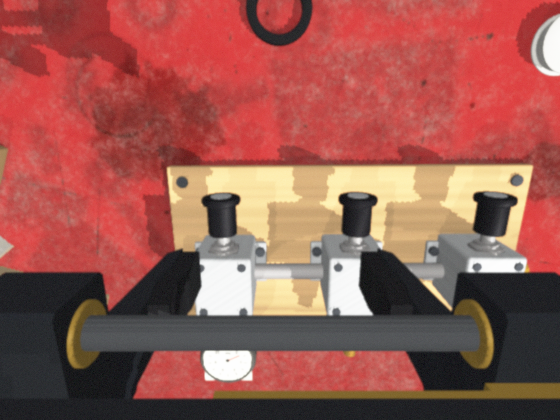

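The coupler knob (357,215) now lines up with the gauge knob (221,217) and the spare (492,215), so all three are home. I check this with numbers.

Run:
```python
from h import *
W,d=world('w2'); s=get_state(); from scipy.spatial.transform import Rotation as R
T=R.from_quat(s['eef_rot']).as_matrix(); p=np.array(s['tool_pos'])
im=cv2.imread('pics/w2.png')
a=np.radians(9.3); X=np.array([np.cos(a),np.sin(a)]);Y=np.array([-X[1],X[0]])
for n,(u,v) in dict(spare=(492,215),out=(357,215),gauge=(221,217)).items():
    sl=np.s_[v-30:v+30,u-27:u+27]; P=W[sl][(im[sl].max(2)<60)]; P=P[(P[:,2]>.05)&(P[:,2]<.075)]
    xx=P[:,:2]@X; yy=P[:,:2]@Y; lo=np.percentile(xx,1); g=xx>lo+.012
    top=g&(P[:,2]>np.percentile(P[g,2],60)); c=(lo+.021)*X+yy[top].mean()*Y
    print(n,lo,c,'shift/80mm',(T.T@(np.array([*c,.034])-p))/.08)
```

```text
spare 0.5027487095938014 [ 0.53378712 -0.01870105] shift/80mm [-0.28370548  2.30736267  2.00521758]
out 0.5029622488993857 [ 0.55316895 -0.13573745] shift/80mm [-0.28681171  0.82448605  2.00441182]
gauge 0.5032412792883585 [ 0.57293794 -0.25473282] shift/80mm [-0.29074394 -0.68333769  2.0035931 ]
```

The coupler knob is home within 0.3 mm. Next is the gauge knob.

Call:
step_arm(motion=[{"dx": -0.29,"dy": -0.68,"dz": 0.4,"wx": 0,"wy": 0,"wz": 0,"claw": 70},{"dx": -0.29,"dy": -0.68,"dz": 0.8,"wx": 0,"wy": 0,"wz": 0,"claw": 70},{"dx": -0.29,"dy": -0.68,"dz": 1,"wx": 0,"wy": 0,"wz": 0,"claw": 70},{"dx": -0.29,"dy": -0.68,"dz": 1,"wx": 0,"wy": 0,"wz": 0,"claw": 70}])

```text
clock: 6.4
tool_pos: [0.5702, -0.2522, 0.1101]
eef_rot: [-0.082, 0.997, 0.002, -0.004]
contact_force: [-0.0, 0.3, -0.0]
opening: 0.797
finger_force: 0.0
```

Call:
step_arm(motion=[{"dx": -0.01,"dy": -0.01,"dz": 0.4,"wx": 0,"wy": 0,"wz": 0,"claw": 70},{"dx": -0.01,"dy": -0.01,"dz": 0.8,"wx": 0,"wy": 0,"wz": 0,"claw": 70},{"dx": -0.01,"dy": -0.01,"dz": 0.96,"wx": 0,"wy": 0,"wz": 0,"claw": 70},{"dx": -0.01,"dy": -0.01,"dz": 0.96,"wx": 0,"wy": 0,"wz": 0,"claw": 70},{"dx": -0.01,"dy": -0.01,"dz": 0.96,"wx": 0,"wy": 0,"wz": 0,"claw": 70}])

```text
clock: 6.9
tool_pos: [0.5743, -0.2548, 0.039]
eef_rot: [-0.082, 0.997, 0.0, 0.001]
contact_force: [0.3, -0.5, 0.7]
opening: 0.797
finger_force: 0.0
```

Call:
step_arm(motion=[{"dx": 0.01,"dy": 0,"dz": 0.06,"wx": 0,"wy": 0,"wz": 0,"claw": 70},{"dx": 0.01,"dy": 0,"dz": 0.06,"wx": 0,"wy": 0,"wz": 0,"claw": 20},{"dx": 0.01,"dy": 0,"dz": 0.06,"wx": 0,"wy": 0,"wz": 0,"claw": 20},{"dx": 0.01,"dy": 0,"dz": 0.06,"wx": 0,"wy": 0,"wz": 0,"claw": 20},{"dx": 0.01,"dy": 0,"dz": 0.06,"wx": 0,"wy": 0,"wz": 0,"claw": 20},{"dx": 0.01,"dy": 0,"dz": 0.06,"wx": 0,"wy": 0,"wz": 0,"claw": 20},{"dx": 0.01,"dy": 0,"dz": 0.06,"wx": 0,"wy": 0,"wz": 0,"claw": 20},{"dx": 0.01,"dy": 0,"dz": 0.06,"wx": 0,"wy": 0,"wz": 0,"claw": 20}])

```text
clock: 7.7
tool_pos: [0.5723, -0.2542, 0.0331]
eef_rot: [-0.082, 0.997, 0.001, -0.0]
contact_force: [-1.4, 3.1, 2.4]
opening: 0.285
finger_force: 19.7
```

Call:
step_arm(motion=[{"dx": 0,"dy": 0,"dz": 0,"wx": 0,"wy": 0,"wz": 0,"claw": 20},{"dx": 0,"dy": 0,"dz": 0,"wx": 0,"wy": 0,"wz": 0,"claw": 20}])

```text
clock: 7.9
tool_pos: [0.5724, -0.2542, 0.0331]
eef_rot: [-0.082, 0.997, 0.001, -0.0]
contact_force: [-2.3, 4.6, 3.3]
opening: 0.285
finger_force: 19.6
```

Gripped at 20 N, so I pull 30 mm along +tool x.

Call:
step_arm(motion=[{"dx": 0.1,"dy": 0,"dz": 0,"wx": 0,"wy": 0,"wz": 0,"claw": 20},{"dx": 0.2,"dy": 0,"dz": 0,"wx": 0,"wy": 0,"wz": 0,"claw": 20},{"dx": 0.3,"dy": 0,"dz": 0,"wx": 0,"wy": 0,"wz": 0,"claw": 20},{"dx": 0.38,"dy": 0,"dz": 0,"wx": 0,"wy": 0,"wz": 0,"claw": 20},{"dx": 0.38,"dy": 0,"dz": 0,"wx": 0,"wy": 0,"wz": 0,"claw": 20},{"dx": 0.38,"dy": 0,"dz": 0,"wx": 0,"wy": 0,"wz": 0,"claw": 20},{"dx": 0.38,"dy": 0,"dz": 0,"wx": 0,"wy": 0,"wz": 0,"claw": 20}])

```text
clock: 8.6
tool_pos: [0.5427, -0.2592, 0.0331]
eef_rot: [-0.082, 0.997, 0.001, 0.0]
contact_force: [-1.2, 5.4, 3.0]
opening: 0.285
finger_force: 19.7
```

Call:
step_arm(motion=[{"dx": 0,"dy": 0,"dz": 0,"wx": 0,"wy": 0,"wz": 0,"claw": 70},{"dx": 0,"dy": 0,"dz": 0,"wx": 0,"wy": 0,"wz": 0,"claw": 70},{"dx": 0,"dy": 0,"dz": 0,"wx": 0,"wy": 0,"wz": 0,"claw": 70},{"dx": 0,"dy": 0,"dz": 0,"wx": 0,"wy": 0,"wz": 0,"claw": 70}])

```text
clock: 9.0
tool_pos: [0.5424, -0.2615, 0.033]
eef_rot: [-0.081, 0.997, -0.0, 0.0]
contact_force: [-0.6, 0.3, -0.2]
opening: 0.621
finger_force: 0.0
```

Call:
step_arm(motion=[{"dx": 0,"dy": 0,"dz": -0.5,"wx": 0,"wy": 0,"wz": 0,"claw": 70},{"dx": 0,"dy": 0,"dz": -1,"wx": 0,"wy": 0,"wz": 0,"claw": 70},{"dx": 0,"dy": 0,"dz": -1,"wx": 0,"wy": 0,"wz": 0,"claw": 70}])

```text
clock: 9.3
tool_pos: [0.546, -0.2618, 0.1179]
eef_rot: [-0.081, 0.997, -0.002, 0.004]
contact_force: [0.6, -0.5, 0.9]
opening: 0.791
finger_force: 0.0
```

Call:
step_arm(motion=[{"dx": 0.1,"dy": 0.5,"dz": -1,"wx": 0,"wy": 0,"wz": 0,"claw": 70},{"dx": 0.1,"dy": 0.5,"dz": -1,"wx": 0,"wy": 0,"wz": 0,"claw": 70},{"dx": 0.1,"dy": 0.5,"dz": -1,"wx": 0,"wy": 0,"wz": 0,"claw": 70},{"dx": 0.1,"dy": 0.5,"dz": -1,"wx": 0,"wy": 0,"wz": 0,"claw": 70},{"dx": 0.1,"dy": 0.5,"dz": -1,"wx": 0,"wy": 0,"wz": 0,"claw": 70}])

```text
clock: 9.8
tool_pos: [0.5272, -0.2234, 0.1917]
eef_rot: [-0.081, 0.997, -0.0, -0.001]
contact_force: [0.3, -0.5, -0.3]
opening: 0.796
finger_force: 0.0
```

Run:
```python
from h import *
snap('wrist','w3'); s=get_state(); print(s['clock'],s['tool_pos'])
W,d=world('w3'); im=cv2.imread('pics/w3.png')
a=np.radians(9.3); X=np.array([np.cos(a),np.sin(a)]);Y=np.array([-X[1],X[0]])
M=(im.max(2)<60)&(W[...,2]>.05)&(W[...,2]<.075); P=W[M]
for n,c in dict(spare=(.5338,-.0187),out=(.5532,-.1357),gauge=(.5729,-.2547)).items():
    q=P[abs((P[:,:2]-c)@Y)<.02]; x=(q[:,:2]-c)@X; x=x[abs(x)<.07]; print(n,len(x),np.percentile(x,1)+.021)
```

```text
9.85 [ 0.52718283 -0.22330731  0.19150363]
spare 998 -0.00013818221861080365
out 840 -9.34367358901532e-05
gauge 815 -0.02998473486243267
```

View pics/w3.png

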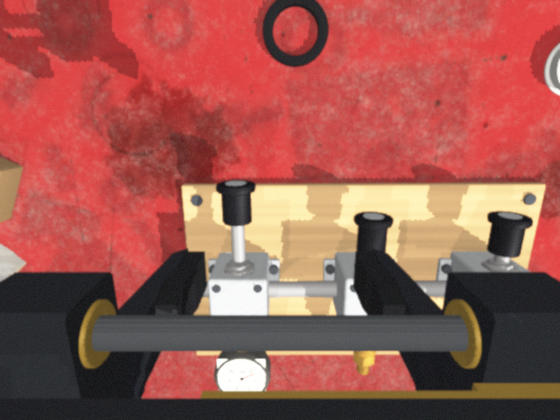

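The gauge knob (236,203) is out 30.0 mm. The coupler knob (372,235) and spare knob (508,235) are home, and the gripper is clear.

```bash
python3 -c "
from plant import workorder; print(workorder.finish_job())"
```

```text
the job is handed in; nothing more can be done
None
```

The job is handed in, with no verdict returned; the last check before that showed the coupler knob home, the gauge knob pulled out 30 mm, the spare knob still home and the robot clear of everything.

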